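Put the flat brush away in its clip-lid keeper

ROBOT

A 6-joint arm with a two-finger parallel gripper is mounted at the origin on the work surface. World frame = base frame: x ahead of the robot, y to its left, z up, the work surface at z = 0. Lengths are in mm, angles in rad, forces in N, time in s.
With the tool pointing down it reaches from about 350 to 975 mm from the base axis. Payload 7.1 kg.
Tool frame: the origin (TCP) lies between the finger pads; the fingertips stand 19 mm ahead of it and the grasp point (between the pads) is the TCP; z points along the fingers, y is the line along which they close (so a half turn about z gives the same grasp; the last joint's range is limited). The gripper opens to 88 mm and grips with 3 to 60 N. Pads are 20 mm wide; open, the fingers measure 115 mm over their backs; the gripper's body (75 mm by 178 mm) begins 61 mm behind the grasp point.
Start: joints at [1.189, 0.423, 1.63, -0, 1.089, -0.019], TCP at [221.776, 584.312, 241.675] pointing down, gripper open.
Joint ranges: [-3, 3], [-0.9, 2.11], [0.09, 2.58], [-1.31, 4.45], [0.11, 2.69], [-2.54, 2.54]. Speed limits (rad/s): [2.39, 2.39, 3.01, 3.14, 3.14, 3.14].

INTERFACE

Orientations are given as a rotation vector (axis times angle).
In Python, from workcell import ctrl gives the robot as it stands.
- The arm moves only by the tool arm_command, never from a script. Its argument "series" is a list of rows, each an object with "linear": the shift along the tool's x, y, z in m, a list of three; "turn": the turn about the tool's z in rad. A call has 1 to 10 rows; each row shifts and turns the commanded pose from where the row before left it, along the tool's axes as they then stand; what a row does not reach is not made up. A row lasts 1/10 s, in which the tool goes at most 50 mm and 8.59 degrees, less where a joint would pass 70% of its speed; a pose out of reach is approached as far as the arm can. A call with a gripper value outside its range is refused whole. "jaw" is the opening, from -1 (shut) to 1 (fully open), set as the call begins (left out, the last holds). The fingers move at their own pace and stop on an object; the grip force is fixed at half the most. Time passes only in rows, so rows that do not move let the fingers close. It gives the time, the measured TCP pose, the force, the opening and the grip force at its end, in the units of the state.
- ctrl.get_obs(): the state, without advancing time (a new reading comes with each control period).
- ctrl.get_image(name): name is "scene" or "side" or "wrist"; returns a dict with "frame" (420x560x3 uint8, blue, green, red), "fx", "fy", "cx", "cy" (pixels), "rvec" (rotation vector, rad) and "tvec" (3), from world to camera coordinates, as OpenCV has them. Camera axes: x right, y down, z forward; pixel columns grow to the right and rows downward; lengths in mm; the calibration is good to about 2 mm. A picture is of the moment at which its call begins. There is no depth.
- ctrl.close_job(): hands the job in; it is judged then, once.
The state is a dict: "t": time; "qpos": joint angles; "qvel": joint speeds; "joint_torque": joint torques, N m; "ee_pos": TCP position; "orientation": TCP orientation; "ft_force": force on the tool from outside, world axes, zero at the start; "moment": the same for the moment, N m; "width": finger opening in mm; "grasp_force": force on a finger pad.
Only numpy, scipy, OpenCV 4.12 (cv2) and the standard library are available. Lean on these libraries where they do the work, as an engineer would, in place of code of your own. Each camera call takes 0.05 s, during which the arm holds its last target. There are 200 camera calls.

TASK

Put the flat paint brush away until the next coat: lay it flat in the open brush keeper, set the lid on and press it straight down until the clip arms at both ends have snapped under the keeper's rim. Then lift the closed keeper by the handle on its lid, keep it level, and set it down gently, standing flat in the empty drip tray. Leave the other things on the bench where they are.

Things in the scene. Friction and masses are not known exactly. Their poses are not given: they have to be found in the camera images.
- brush_mid (a point): Middle of the loose flat brush to put away, 140 x 38 mm, 16 thick, 0.07 kg, half-way up (8 mm above its underside). x along the brush to the bristles, z up. Wooden handle x -70 to 4 mm, 16 thick, 18 wide from x -30 to -5 and at most 30 elsewhere; steel ferrule x 4 to 30 and dark bristles to 70, both 38 wide. It may lie in the keeper either way round.
- keeper: Loose open brush keeper: grey plastic box 168 long (x), 88 wide (y), 54 mm high, 0.4 kg; origin at the centre of its underside, z up. Inside 161 x 81 mm; the brush lies on two floor ribs whose tops are 8 mm above the underside. Round the top an outward rim (176 x 96 mm over it, 44 to 54 mm up); the lid's clips catch under it at the short ends. The lid fits either way round.
- lid_grip (a point): Centre of the black handle bar on the keeper's lid; x along bar and lid, z up. Bar 82 long, 18 wide (y), 14 mm high, an arch with 20 mm free below it; its centre is 27 mm above the plate's top and 55 mm above the clip arms' lower ends, on which the lid stands at the start. Fully home it is 85 mm above the middle of the keeper's underside, lid x along keeper x. Lid loose, 0.19 kg.
- clip_a (a joint): Angle of the black sprung clip arm (40 mm wide) hanging at the lid's +x end: 0 at rest or snapped home, about 0.15 rad as its hook rides over the rim. The hooks meet the rim with the lid about 14 mm above home. Snapping both takes about 8 to 16 N straight down on the handle; snapped, they hold over 40 N of lift, so the keeper can be lifted by the handle.
- clip_b (a joint): The same for the clip arm at the lid's -x end. The lid's plate is grey, 177 x 100 x 4 mm, 187 mm long over the two arms (200 over their thumb tabs); below it a tapered plug, 153 x 77 mm at the plate, 141 x 65 mm at its lower end, 9 mm deep, enters the keeper's mouth.
- tray_empty: The empty drip tray, fixed to the bench: shallow black plastic tray, 200 mm long (its x axis), 114 mm wide, walls 22 mm high, inside 192 x 106 mm; origin at the centre of its underside, floor 4 mm above it. The keeper stands in it lengthwise, either way round.
- tray_used: An identical drip tray, fixed, that already holds another closed keeper. Origin and axes as for the empty tray.
- spare_mid (a point): Bystander: the other closed keeper in its tray, same size as the one used here (200 x 100 mm over the lid, handle top 92 mm above its underside); the point is 40 mm above its underside.
- jar_mid (a point): Bystander: small glass paint jar, 58 mm across, 60 mm high; its middle.
- tin_mid (a point): Bystander: white paint tin, 100 mm across, 110 mm high; its middle.
- bottle_white_mid (a point): Bystander: white paint bottle, 66 mm across, 160 mm high; its middle.
- bottle_red_mid (a point): Bystander: red paint bottle, 66 mm across, 150 mm high; its middle.
- knife_mid (a point): Bystander: filling knife lying flat, 185 mm long with a 70 mm wide blade towards its x; its middle.
- fitch_mid (a point): Bystander: thin round brush lying flat, 174 mm long, 15 mm wide, brass ferrule; its middle.
There are look-alikes about, which are no part of the job. Of the things that look like the part that bears brush_mid, the larger one is meant.

How it is judged:
By the outcome, as a careful person would: the job done as asked, in the order asked, and still so for the second after the job is handed in, with the robot touching nothing.
It also fails if it takes over 53 s, if anything falls off the work surface, if the arm or the gripper's body presses on something with over 40 N, if the wrist force passes 120 N, or if a joint passes its speed limit or range.

## Working session

There is one attempt and no reset: what is moved stays moved. The work goes in short steps, Python scripts to look and compute and a tool call to move; the robot and the scene stay as the last step left them, time stands still between calls to the robot, and variables do not carry over. Pictures are saved under pics/ and viewed, at most 10 in all, crops included, and the job is handed in when it is done.

Besides the shell and the picture viewer there is one more tool, called after ">>>" as name([rows], argument=value, ...), one row to a line, values as JSON. arm_command: Moves the arm, as the interface text tells. Its arguments: {"type":"object","properties":{"series":{"type":"array"},"jaw":{"type":"number"}},"required":["series"]}

```bash
mkdir -p pics
cat > h.py <<'E'
import numpy as np, cv2
from workcell import ctrl
def grab(n,f=None):
    im=ctrl.get_image(n)
    if f: cv2.imwrite('pics/'+f+'.png',im['frame'])
    return im
def cam(im):
    R=cv2.Rodrigues(np.array(im['rvec'],float))[0]; t=np.array(im['tvec'],float).ravel()
    return R,t
def ray(im,u,v,z):
    R,t=cam(im); d=R.T@np.array([(u-im['cx'])/im['fx'],(v-im['cy'])/im['fy'],1]); c=-R.T@t
    return c+d*(z-c[2])/d[2]
def proj(im,p):
    R,t=cam(im); q=R@np.array(p,float)+t
    return im['fx']*q[0]/q[2]+im['cx'],im['fy']*q[1]/q[2]+im['cy']
def yaw():
    o=ctrl.get_obs(); R=cv2.Rodrigues(np.array(o['orientation'],float))[0]
    return R,np.array(o['ee_pos'],float),o
E
python3 - <<'E'
from h import *
a=grab('scene','s0');b=grab('side','d0');c=grab('wrist','w0')
for i in(a,b,c):
    R,t=cam(i); print(np.round(-R.T@t),np.round(R[2],2),i['fx'])
R,p,o=yaw();print(R.round(3),p,o['t'],o['width'],o['ft_force'])
cv2.imwrite('pics/sd.png',np.hstack([cv2.resize(x['frame'],(400,300)) for x in(b,c)]))
E
```

```text
[1240.  -94.  873.] [-0.65  0.08 -0.75] 434.0357643243546
[ 286. -722.  834.] [ 0.25  0.67 -0.7 ] 514.3198868848478
[148. 612. 384.] [ 0.26 -0.1  -0.96] 303.42365543892333
[[-0.935  0.355 -0.   ]
 [ 0.355  0.935 -0.001]
 [ 0.    -0.001 -1.   ]] [221.65755014 583.95727602 241.0747294 ] 0.15 87.95693224970805 [ 0.09746127  0.19660489 -0.01637662]
```

View pics/s0.png

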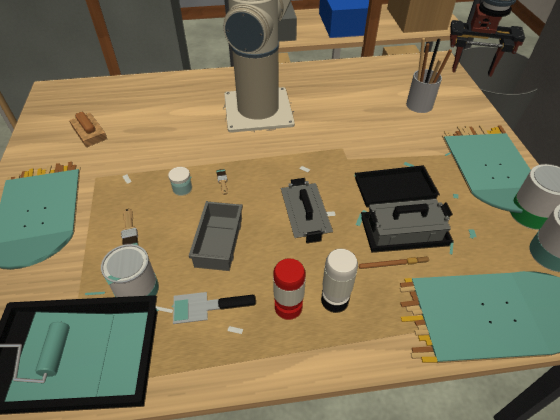

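View pics/d0.png

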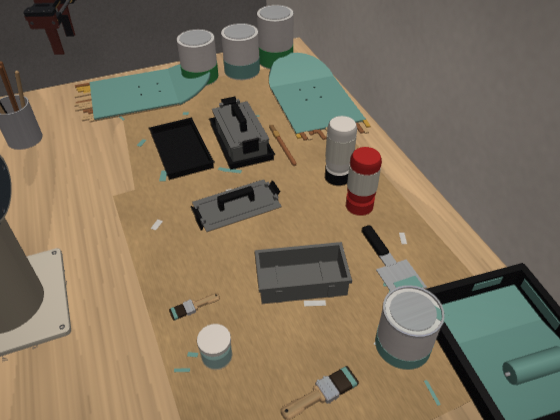

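Side view: the candidates for the brush are the large flat brush at side (320,392) / scene (130,228), the small flat brush at side (194,306) / scene (222,180), and the fitch at side (283,145). I choose the larger, at side (320,392). The keeper is at side (302,272), the lid at (236,203), the empty tray at (181,147) and the used tray at (241,140). Next is a close crop to check, with contours.

Run:
```python
from h import *
a=cv2.imread('pics/d0.png');s=cv2.imread('pics/s0.png')
def crop(im,x0,y0,x1,y1,k): return cv2.resize(im[y0:y1,x0:x1],None,fx=k,fy=k,interpolation=cv2.INTER_CUBIC)
def grid(c,x0,y0,k,st=20):
    h,w=c.shape[:2]
    for u in range((x0//st+1)*st,x0+int(w/k),st):
        X=int((u-x0)*k);cv2.line(c,(X,0),(X,6),(0,0,255),1);cv2.putText(c,str(u),(X-10,16),0,.35,(0,0,255))
    for v in range((y0//st+1)*st,y0+int(h/k),st):
        Y=int((v-y0)*k);cv2.line(c,(0,Y),(6,Y),(0,0,255),1);cv2.putText(c,str(v),(8,Y+4),0,.35,(0,0,255))
    return c
cv2.imwrite('pics/c1.png',grid(crop(a,170,230,370,420,3.1),170,230,3.1))
A=grid(crop(a,140,90,290,235,2.6),140,90,2.6); 
B=grid(crop(s,180,155,460,275,2.0),180,155,2.0)
B=cv2.copyMakeBorder(B,0,max(0,A.shape[0]-B.shape[0]),0,0,cv2.BORDER_CONSTANT)
cv2.imwrite('pics/c2.png',np.vstack([crop(s,180,155,455,275,2.9)]))
cv2.imwrite('pics/c3.png',grid(crop(a,140,90,290,235,4),140,90,4))
c=cv2.imread('pics/c2.png');cv2.imwrite('pics/c2.png',grid(c,180,155,2.9))
print(c.shape)
```

```text
(348, 798, 3)
```

View pics/c1.png

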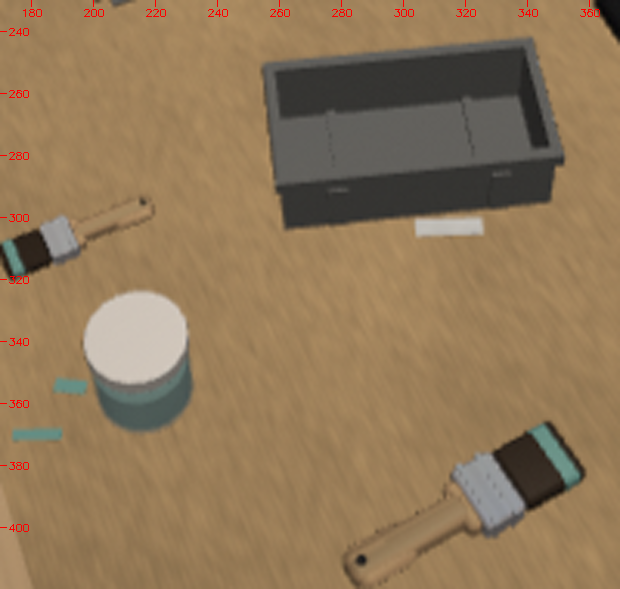

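View pics/c2.png

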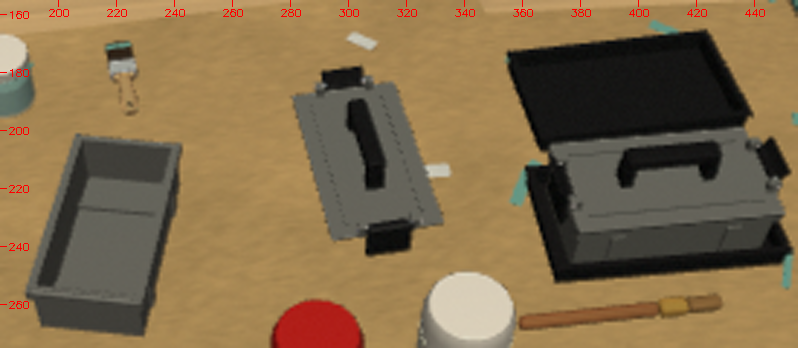

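View pics/c3.png

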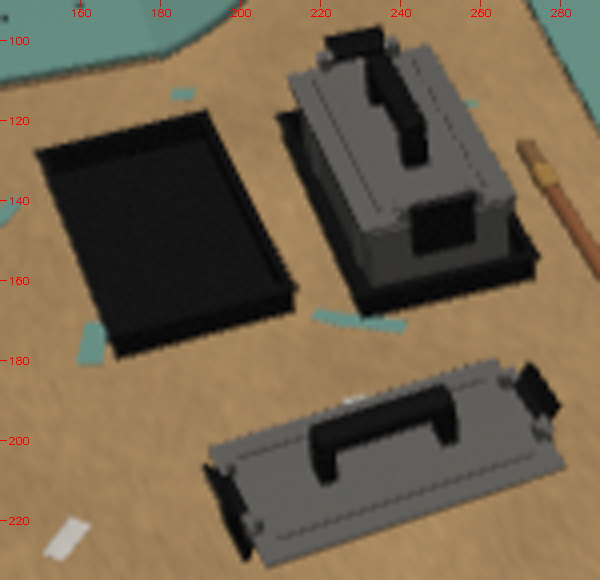

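Crops: the large brush has its handle end at (288,413) and its bristle end at (353,375), so the choice is confirmed. The keeper rim corners are (255,251), (342,242), (352,282) and (259,291). The lid and tray corners were read in both views.

```bash
cat > m.py <<'E'
from h import *
class I(dict):pass
d=grab('side');s=grab('scene')
def quad(n,im,pts,z):
    P=np.array([ray(im,u,v,z)[:2] for u,v in pts]); L=[np.linalg.norm(P[i]-P[(i+1)%4]) for i in range(4)]
    r=cv2.minAreaRect(P.astype(np.float32))
    a,b=P[1]-P[0]+P[2]-P[3],P[3]-P[0]+P[2]-P[1]; l=a if np.hypot(*a)>np.hypot(*b) else b
    print(n,P.mean(0).round(1),'sides',np.round(L),'long yaw',round(np.arctan2(l[1],l[0]),3))
quad('keeper d',d,[(254.8,251),(341.9,242.3),(351.9,281.6),(259,290.6)],54)
quad('keeper s',s,[(206.9,201.9),(242.8,205),(230.7,259),(189.3,256)],54)
quad('lid d',d,[(192,202.5),(264.3,180),(281.8,206.3),(207,231.8)],28)
quad('lid s',s,[(280.7,188.1),(317.2,184),(332.8,231.6),(295.2,237.8)],28)
quad('tray d',d,[(149.3,127.8),(192,117.5),(214.3,162),(168.8,176.3)],22)
quad('tray s',s,[(354.8,172.9),(423.8,165.7),(439,194),(368,206)],22)
for n,p in dict(hend=(287.2,413),fa=(315.8,381),fb=(327.7,402.3),ga=(329,375.8),gb=(339.7,396.1),ba=(347.1,366.1),bb=(358.7,382.9)).items(): print(n,ray(d,*p,16).round(1))
print('tin', ray(d,412,311,110).round(), ray(s,128,272,110).round(),'jar',ray(d,214,339,60).round(),'red',ray(d,364,162,150).round(),'white',ray(d,342,128,160).round())
print('brush tip s',[ray(s,*p,16).round() for p in((128,211),(130,240))])
E
python3 m.py
```

```text
keeper d [ 549.  -159.4] sides [175.  98. 174.  96.] long yaw -0.258
keeper s [ 551.  -153.7] sides [ 94. 170.  97. 173.] long yaw -0.255
lid d [491.7  72.3] sides [177.  96. 176.  99.] long yaw 0.059
lid s [493.3  77.2] sides [102. 172.  97. 177.] long yaw 0.051
tray d [428.5 338.9] sides [117. 204. 116. 211.] long yaw -1.553
tray s [430.1 343.2] sides [205. 115. 203. 129.] long yaw 1.616
hend [ 420.8 -397.8   16. ]
fa [ 485.8 -365.4   16. ]
fb [ 488.6 -405.8   16. ]
ga [ 510.3 -365.2   16. ]
gb [ 511.3 -403.6   16. ]
ba [ 546.7 -360.7   16. ]
bb [ 550.9 -394.8   16. ]
tin [ 660. -354.  110.] [ 690. -342.  110.] jar [ 346. -253.   60.] red [742. -28. 150.] white [746.  82. 160.]
brush tip s [array([ 424., -390.,   16.]), array([ 524., -376.,   16.])]
```

>>> arm_command([
  {"linear": [-0.038, -0.03, 0], "turn": 0},
  {"linear": [-0.038, -0.03, 0], "turn": 0},
  {"linear": [-0.038, -0.03, 0], "turn": 0},
  {"linear": [-0.038, -0.03, 0], "turn": 0},
  {"linear": [-0.038, -0.03, 0], "turn": 0},
  {"linear": [-0.038, -0.03, 0], "turn": 0},
  {"linear": [-0.038, -0.03, 0], "turn": 0},
  {"linear": [-0.038, -0.03, 0], "turn": 0},
  {"linear": [-0.038, -0.03, 0], "turn": 0},
  {"linear": [-0.038, -0.03, 0], "turn": 0},
], jaw=0.2)

```text
t: 1.25
ee_pos: [471.3, 167.2, 241.9]
orientation: [0.567, 3.09, 0.0]
ft_force: [0.6, 0.8, 1.1]
width: 52.6
grasp_force: 0.0
```

```bash
cat > go.py <<'E'
import sys
from h import *
R,p,o=yaw(); x,y,z,az=map(float,sys.argv[1:5])
d=R.T@(np.array([x,y,z])-p); ca=np.arctan2(R[1,1],R[0,1]); t=-(az-ca); t=(t+np.pi)%(2*np.pi)-np.pi
print('t',round(o['t'],2),'pos',p.round(1),'az',ca.round(3),'shift',d.round(1),'n',np.linalg.norm(d).round(),'turn',round(t,3),'tilt',R[:,2].round(3),'q',np.round(o['qpos'],2),'w',round(o['width'],1),'F',np.round(o['ft_force'],1))
E
python3 go.py 466 -389 160 -1.42
```

```text
t 1.25 pos [471.3 167.2 241.9] az 1.208 shift [-192.4 -521.9   81.8] n 562.0 turn 2.628 tilt [ 0.  0. -1.] q [ 0.32  0.24  1.9   0.    1.   -0.89] w 52.6 F [0.6 0.8 1.1]
```

>>> arm_command([
  {"linear": [-0.017, -0.046, 0], "turn": 0},
  {"linear": [-0.017, -0.046, 0], "turn": 0},
  {"linear": [-0.017, -0.046, 0], "turn": 0},
  {"linear": [-0.017, -0.046, 0], "turn": 0},
  {"linear": [-0.017, -0.046, 0], "turn": 0},
  {"linear": [-0.017, -0.046, 0], "turn": 0},
  {"linear": [-0.017, -0.046, 0], "turn": 0},
  {"linear": [-0.017, -0.046, 0], "turn": 0},
  {"linear": [-0.017, -0.046, 0], "turn": 0.14},
  {"linear": [-0.017, -0.046, 0], "turn": 0.14},
])

```text
t: 2.25
ee_pos: [459.5, -323.1, 241.8]
orientation: [1.001, 2.977, -0.0]
ft_force: [0.8, -0.7, -0.3]
width: 52.5
grasp_force: 0.0
```

>>> arm_command([
  {"linear": [0, 0, 0], "turn": 0.147},
  {"linear": [0, 0, 0], "turn": 0.147},
  {"linear": [0, 0, 0], "turn": 0.147},
  {"linear": [0, 0, 0], "turn": 0.147},
  {"linear": [0, 0, 0], "turn": 0.147},
  {"linear": [0, 0, 0], "turn": 0.147},
  {"linear": [0, 0, 0], "turn": 0.147},
  {"linear": [0, 0, 0], "turn": 0.147},
  {"linear": [0, 0, 0], "turn": 0.147},
  {"linear": [0, 0, 0], "turn": 0.147},
])

```text
t: 3.25
ee_pos: [459.3, -320.8, 241.6]
orientation: [-2.74, -1.537, 0.0]
ft_force: [0.1, -1.1, 1.1]
width: 52.3
grasp_force: 0.0
```

>>> arm_command([
  {"linear": [0, 0, 0], "turn": 0.147},
  {"linear": [0, 0, 0], "turn": 0.147},
  {"linear": [0, 0, 0], "turn": 0.147},
  {"linear": [0, 0, 0], "turn": 0.147},
  {"linear": [0, 0, 0], "turn": 0.147},
  {"linear": [0, 0, 0], "turn": 0.147},
  {"linear": [0, 0, 0], "turn": 0},
])

```text
t: 3.95
ee_pos: [459.4, -320.9, 241.6]
orientation: [-3.133, -0.228, 0.0]
ft_force: [-0.2, 0.1, 0.4]
width: 52.6
grasp_force: 0.0
```

```bash
python3 go.py 466 -389 100 -1.42
python3 - <<'E'
from h import *
w=grab('wrist','w1')
print([np.round(proj(w,q)) for q in((466,-389,16),(421,-397,16),(549,-378,16))])
f=w['frame'];hsv=cv2.cvtColor(f,cv2.COLOR_BGR2HSV)
g=cv2.inRange(hsv,(0,0,90),(180,60,255)); 
n,l,st,c=cv2.connectedComponentsWithStats(g)
for i in range(1,n):
    if st[i,4]>300: print(st[i],c[i].round())
E
```

```text
t 3.95 pos [ 459.4 -320.9  241.6] az -1.425 shift [ -3.3  68.4 141.6] n 157.0 turn -0.005 tilt [-0.  0. -1.] q [-0.63  0.33  1.77  0.    1.04  0.79] w 52.6 F [-0.2  0.1  0.4]
[array([334., 189.]), array([333., 224.]), array([339., 118.])]
[   67     0   139   181 11694] [142.  83.]
[ 290    0  118   52 4145] [341.  20.]
[189  75  24  39 450] [201.  94.]
[423 111 137 173 305] [474. 174.]
[317 150  34  23 703] [333. 161.]
[183 240  40  48 736] [199. 262.]
[ 170  325  217   23 4445] [278. 336.]
[  0 326  49  20 954] [ 23. 336.]
[509 327  51  19 931] [534. 336.]
```

View pics/w1.png

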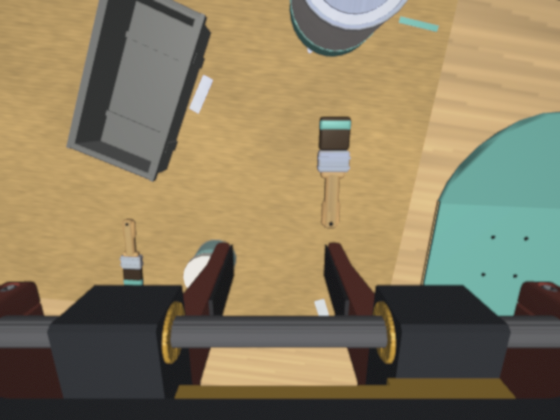

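The wrist view shows the large brush at (333,172): bristles at (335,117), ferrule centre (333,161), handle end (331,227). The finger tips are at (230,250) and (330,250), and the tin is well clear at the top.

Run:
```python
from h import *
w=grab('wrist')
hsv=cv2.cvtColor(w['frame'],cv2.COLOR_BGR2HSV)
b,f,h=[ray(w,*p,16)[:2] for p in((335,117),(333.5,161),(331,227.5))]
v=b-h;print(b.round(1),f.round(1),h.round(1),'len',np.hypot(*v).round(1),'yaw',np.arctan2(v[1],v[0]).round(3))
u=v/np.hypot(*v);print('neck', (f-u*34).round(1),(h+u*53).round(1))
```

```text
[ 549.7 -373.1] [ 499.7 -381.5] [ 415.6 -395.3] len 135.9 yaw 0.164
neck [ 466.1 -387.1] [ 467.9 -386.7]
```

>>> arm_command([
  {"linear": [-0.0013, 0.0335, 0.03], "turn": 0},
  {"linear": [-0.0014, 0.0334, 0.03], "turn": -0.015},
  {"linear": [0, 0, 0.045], "turn": 0},
  {"linear": [0, 0, 0.045], "turn": 0},
  {"linear": [0, 0, 0.04], "turn": 0},
  {"linear": [0, 0, 0.02], "turn": 0},
  {"linear": [0, 0, 0.0085], "turn": 0},
  {"linear": [0, 0, 0], "turn": 0},
])

```text
t: 4.85
ee_pos: [466.1, -387.1, 22.2]
orientation: [-3.13, -0.257, 0.002]
ft_force: [0.3, -0.5, -0.2]
width: 52.8
grasp_force: 0.0
```

>>> arm_command([
  {"linear": [0, 0, 0], "turn": 0},
  {"linear": [0, 0, 0], "turn": 0},
  {"linear": [0, 0, 0], "turn": 0},
  {"linear": [0, 0, 0], "turn": 0},
  {"linear": [0, 0, 0], "turn": 0},
], jaw=-1)

```text
t: 5.35
ee_pos: [466.8, -387.7, 23.9]
orientation: [3.131, 0.254, 0.001]
ft_force: [-1.4, -0.1, 5.8]
width: 17.8
grasp_force: 30.0
```

Gripped at 17.8 mm, which matches the neck. In w1 the keeper's rim corners are (68,147), (154,180) and (208,17), so I'll check its position from those while lifting.

>>> arm_command([
  {"linear": [0, 0, -0.015], "turn": 0},
  {"linear": [0, 0, -0.04], "turn": 0},
  {"linear": [0, 0, -0.045], "turn": 0},
  {"linear": [0, 0, -0.03], "turn": 0},
])

```text
t: 5.75
ee_pos: [467.2, -388.0, 156.9]
orientation: [3.129, 0.254, 0.003]
ft_force: [0.4, -0.6, -0.9]
width: 17.7
grasp_force: 30.0
```

```bash
python3 - <<'E'
from h import *
# pose of the w1 camera: rebuild from the current one (same orientation to 0.015 rad, offset fixed in the tool frame)
w=grab('wrist'); R,p,o=yaw(); C,t=cam(w); c=-C.T@t
off=R.T@(c-p); Rc=C@R   # camera in tool
a=-1.425; R1=np.array([[np.cos(a+np.pi/2),np.cos(a),0],[np.sin(a+np.pi/2),np.sin(a),0],[0,0,-1]])
p1=np.array([459.4,-320.9,241.6]); c1=p1+R1@off; C1=Rc@R1.T
w1=dict(w); w1['rvec']=cv2.Rodrigues(C1)[0]; w1['tvec']=-C1@c1
A,B,D=[ray(w1,*q,54)[:2] for q in((68,147),(154.5,180),(208.5,17))]
print(A.round(1),B.round(1),D.round(1),np.hypot(*(A-B)),np.hypot(*(D-B)),'centre',((A+D)/2).round(1),'yaw',np.arctan2(*(D-B)[::-1]),np.arctan2(*(A-B)[::-1])-np.pi/2)
cen=((A+D)/2);y=-0.256
g=cen-16.5*np.array([np.cos(y),np.sin(y)]);print('tcp for brush',g)
E
python3 go.py 534 -153 120 -1.827
```

```text
[474.7 -90.4] [ 452.4 -182.1] [ 616.4 -228.1] 94.37334657962857 170.2970779938088 centre [ 545.5 -159.2] yaw -0.27393718647555715 -0.2386429898984992
tcp for brush [ 529.58554366 -155.07126319]
t 5.8 pos [ 469.1 -389.6  161.3] az -1.409 shift [ 102.  -223.3   40.3] n 249.0 turn 0.418 tilt [ 0.007 -0.006 -1.   ] q [-0.71  0.5   1.73  0.    0.91  0.7 ] w 17.5 F [ 1.7 -1.1  1.4]
```

>>> arm_command([
  {"linear": [0.017, -0.037, 0], "turn": 0},
  {"linear": [0.017, -0.037, 0], "turn": 0},
  {"linear": [0.017, -0.037, 0], "turn": 0},
  {"linear": [0.017, -0.037, 0], "turn": 0},
  {"linear": [0.017, -0.037, 0], "turn": 0},
  {"linear": [0.016, -0.037, 0], "turn": 0},
  {"linear": [0, 0, 0], "turn": 0.139},
  {"linear": [0, 0, 0], "turn": 0.139},
  {"linear": [0, 0, 0], "turn": 0.138},
  {"linear": [0, 0, 0], "turn": 0},
])

```text
t: 6.8
ee_pos: [530.5, -151.8, 153.8]
orientation: [3.116, -0.399, 0.001]
ft_force: [0.1, -0.0, 0.5]
width: 17.7
grasp_force: 30.0
```

```bash
python3 go.py 533 -154.3 33 -1.827
python3 - <<'E'
from h import *
d=grab('side');w=grab('wrist')
c=np.hstack([cv2.resize(d['frame'][200:330,230:400],(510,390),interpolation=2),cv2.resize(w['frame'][60:360,150:400],(288,390))[:,:]])
cv2.imwrite('pics/h1.png',c)
E
```

```text
t 6.8 pos [ 530.5 -151.8  153.8] az -1.826 shift [  3.    1.7 120.8] n 121.0 turn 0.001 tilt [ 0. -0. -1.] q [-0.3   0.44  1.85 -0.    0.85  1.53] w 17.7 F [ 0.1 -0.   0.5]
```

View pics/h1.png

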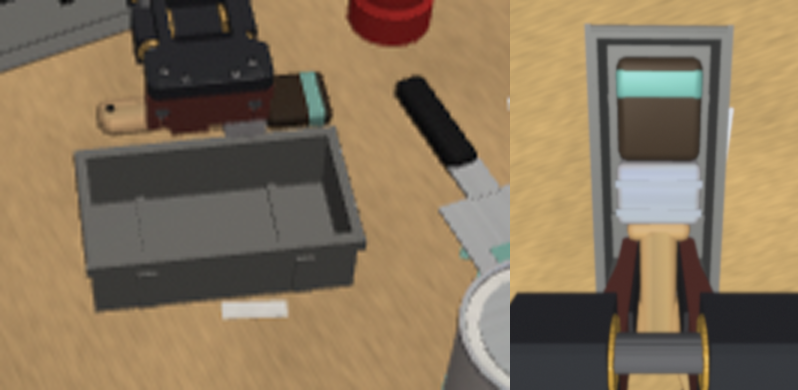

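The brush hangs centred and aligned over the keeper: its axis and the rim's centre are both at about x=659 in the wrist crop. Lowering.

>>> arm_command([
  {"linear": [0.003, 0.001, 0.035], "turn": 0},
  {"linear": [0, 0, 0.035], "turn": 0},
  {"linear": [0, 0, 0.025], "turn": 0},
  {"linear": [0, 0, 0.013], "turn": 0},
  {"linear": [0, 0, 0.008], "turn": 0},
  {"linear": [0, 0, 0.005], "turn": 0},
  {"linear": [0, 0, 0], "turn": 0},
])

```text
t: 7.6
ee_pos: [533.5, -154.0, 32.5]
orientation: [3.116, -0.397, 0.001]
ft_force: [1.0, -0.7, -0.3]
width: 17.7
grasp_force: 30.0
```

>>> arm_command([
  {"linear": [0, 0, 0.001], "turn": 0},
  {"linear": [0, 0, 0], "turn": 0},
])

```text
t: 7.8
ee_pos: [533.6, -154.0, 31.9]
orientation: [3.116, -0.398, 0.002]
ft_force: [-0.4, -0.7, -1.3]
width: 17.6
grasp_force: 30.0
```

>>> arm_command([
  {"linear": [0, 0, 0], "turn": 0},
  {"linear": [0, 0, 0], "turn": 0},
  {"linear": [0, 0, -0.01], "turn": 0},
  {"linear": [0, 0, -0.035], "turn": 0},
  {"linear": [0, 0, -0.045], "turn": 0},
  {"linear": [0, 0, -0.045], "turn": 0},
  {"linear": [0, 0, -0.045], "turn": 0},
  {"linear": [0, 0, 0], "turn": 0},
], jaw=-0.2)

```text
t: 8.6
ee_pos: [536.6, -154.9, 218.3]
orientation: [3.114, -0.398, 0.019]
ft_force: [-0.2, -0.4, -0.2]
width: 34.9
grasp_force: 0.0
```

```bash
python3 go.py 492.5 75 200 -1.516
python3 - <<'E'
from h import *
w=grab('wrist');d=grab('side');s=grab('scene')
cv2.imwrite('pics/h2.png',np.hstack([cv2.resize(w['frame'][0:330,100:460],(436,400)),cv2.resize(d['frame'][220:320,240:360],(360,400)[:2],interpolation=2)]))
for n,i in(('wrist',w),('side',d),('scene',s)):cv2.imwrite('pics/k_%s.png'%n,i['frame'])
E
```

```text
t 8.6 pos [ 536.6 -154.9  218.3] az -1.825 shift [-100.7 -211.4   17. ] n 235.0 turn -0.309 tilt [ 0.011 -0.004 -1.   ] q [-0.3   0.35  1.81  0.    0.97  1.52] w 34.9 F [-0.2 -0.4 -0.2]
```

View pics/h2.png

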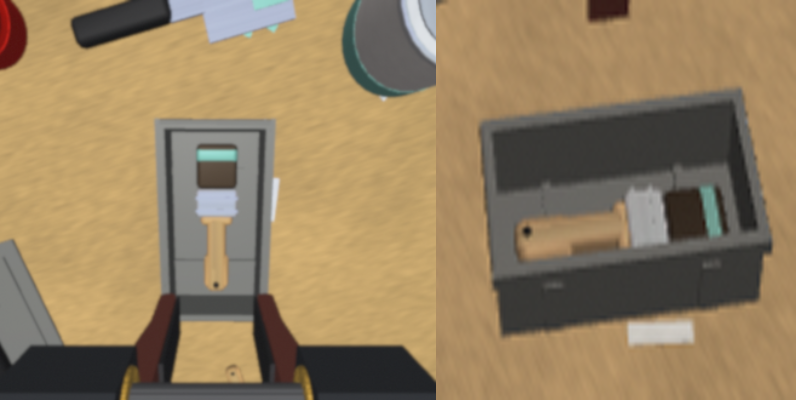

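The brush lies flat on the ribs, clear of the walls. I'll refine the keeper's centre from the wrist view (far rim corners near (228,98) and (327,98)).

```bash
python3 - <<'E'
from h import *
w=grab('wrist','w3'); f=w['frame']
hsv=cv2.cvtColor(f,cv2.COLOR_BGR2HSV)
m=cv2.inRange(hsv,(0,0,0),(180,70,255)); m[:,:190]=0;m[:,370:]=0;m[240:]=0;m[:60]=0
m=cv2.morphologyEx(m,cv2.MORPH_OPEN,np.ones((7,7)))
n,l,st,c=cv2.connectedComponentsWithStats(m); i=1+st[1:,4].argmax(); print(st[i])
E_=[]
for v in range(110,225,10):
    x=np.where(l[v]==i)[0]; E_.append((v,x.min(),x.max()))
print(E_[::3])
L=np.array([ray(w,e[1]-.5,e[0],54)[:2] for e in E_]);Rr=np.array([ray(w,e[2]+.5,e[0],54)[:2] for e in E_])
mid=(L+Rr)/2
vx,vy,x0,y0=cv2.fitLine(mid.astype(np.float32),cv2.DIST_HUBER,0,.01,.01).ravel()
if vx<0:vx,vy=-vx,-vy
xs=[np.where(l[:,u]==i)[0].min() for u in range(245,315,5)]
far=np.median([ray(w,u,y-.5,54)[:2]@[vx,vy] for u,y in zip(range(245,315,5),xs)])
q=np.array([x0,y0]);u=np.array([vx,vy]);cen=q+u*(far-q@u-88)
print('width',np.linalg.norm(L-Rr,axis=1).round(1)[::3],'yaw',np.arctan2(vy,vx),'cen',cen,'far row',xs[::4])
E
python3 go.py 492.5 75 200 -1.516
```

```text
[  226    91   106   149 12389]
[(110, np.int64(227), np.int64(328)), (140, np.int64(228), np.int64(327)), (170, np.int64(229), np.int64(328)), (200, np.int64(231), np.int64(324))]
width [95.8 96.5 99.2 96. ] yaw -0.26154166 cen [ 548.50253777 -156.52851746] far row [np.int64(91), np.int64(91), np.int64(91), np.int64(91)]
t 8.8 pos [ 532.2 -153.5  210.3] az -1.825 shift [ -95.9 -211.2   10.5] n 232.0 turn -0.309 tilt [-0.002  0.001 -1.   ] q [-0.3   0.36  1.81 -0.    0.97  1.52] w 35.2 F [-0.3  0.2  0.5]
```

>>> arm_command([
  {"linear": [-0.019, -0.042, 0], "turn": 0},
  {"linear": [-0.019, -0.042, 0], "turn": 0},
  {"linear": [-0.019, -0.042, 0], "turn": 0},
  {"linear": [-0.019, -0.042, 0], "turn": 0},
  {"linear": [-0.02, -0.043, 0], "turn": 0},
  {"linear": [0, 0, 0], "turn": -0.14},
  {"linear": [0, 0, 0], "turn": -0.14},
  {"linear": [0, 0, 0], "turn": -0.03},
  {"linear": [0, 0, 0], "turn": 0},
  {"linear": [0, 0, 0], "turn": 0},
], jaw=0.1)

```text
t: 9.8
ee_pos: [492.9, 74.2, 210.5]
orientation: [3.14, 0.082, -0.002]
ft_force: [-0.4, -0.1, -0.7]
width: 48.6
grasp_force: 0.0
```

```bash
python3 go.py 492.5 75 55 -1.516
python3 - <<'E'
from h import *
w=grab('wrist','w4')
print('bar ends expected',[np.round(proj(w,(492.5+s*41*np.cos(.055),75+s*41*np.sin(.055),62))) for s in(-1,1)],'tcp',np.round(proj(w,(492.5,75,55))))
E
```

```text
t 9.8 pos [492.9  74.2 210.5] az -1.518 shift [-1.000e-01 -9.000e-01  1.555e+02] n 155.0 turn -0.002 tilt [-0.001 -0.    -1.   ] q [ 0.13  0.28  1.93 -0.    0.93  1.64] w 48.6 F [-0.4 -0.1 -0.7]
bar ends expected [array([278., 241.]), array([278., 161.])] tcp [278. 200.]
```

View pics/w4.png

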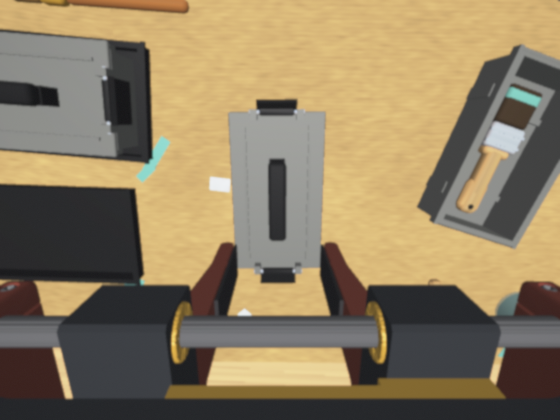

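The lid's bar is at columns 269–286 and rows 159–242, exactly as predicted (278, 161–241). Descending to grip it.

>>> arm_command([
  {"linear": [0, -0.001, 0.04], "turn": 0},
  {"linear": [0, 0, 0.04], "turn": 0},
  {"linear": [0, 0, 0.04], "turn": 0},
  {"linear": [0, 0, 0.025], "turn": 0},
  {"linear": [0, 0, 0.01], "turn": 0},
  {"linear": [0, 0, 0], "turn": 0},
  {"linear": [0, 0, 0], "turn": 0},
])

```text
t: 10.55
ee_pos: [494.0, 75.5, 57.0]
orientation: [-3.14, -0.086, -0.002]
ft_force: [-0.7, 0.4, -0.4]
width: 48.1
grasp_force: 0.0
```

>>> arm_command([
  {"linear": [0, 0, 0], "turn": 0},
  {"linear": [0, 0, 0], "turn": 0},
  {"linear": [0, 0, 0], "turn": 0},
  {"linear": [0, 0, 0], "turn": 0},
  {"linear": [0, 0, 0], "turn": 0},
], jaw=-1)

```text
t: 11.05
ee_pos: [493.5, 75.6, 56.6]
orientation: [-3.14, -0.088, -0.001]
ft_force: [-0.2, -0.1, 2.9]
width: 18.0
grasp_force: 30.0
```

>>> arm_command([
  {"linear": [0, 0, -0.01], "turn": 0},
  {"linear": [0, 0, -0.025], "turn": 0},
  {"linear": [0, 0, -0.035], "turn": 0},
  {"linear": [0, 0, -0.03], "turn": 0},
  {"linear": [0, 0, -0.01], "turn": 0},
  {"linear": [0, 0, 0], "turn": 0.1},
  {"linear": [0, 0, 0], "turn": 0.1},
  {"linear": [0, 0, 0], "turn": 0.1},
  {"linear": [0, 0, 0], "turn": 0.01},
  {"linear": [0, 0, 0], "turn": 0},
])

```text
t: 12.05
ee_pos: [492.7, 75.5, 165.7]
orientation: [3.116, -0.395, -0.002]
ft_force: [-0.2, 0.1, -2.7]
width: 17.7
grasp_force: 30.0
```

```bash
python3 go.py 549 -157 130 -1.829
```

```text
t 12.05 pos [492.7  75.5 165.7] az -1.823 shift [112.5 211.1  35.6] n 242.0 turn 0.006 tilt [-0.001 -0.    -1.   ] q [ 0.13  0.35  1.96 -0.    0.83  1.95] w 17.7 F [-0.2  0.1 -2.7]
```

>>> arm_command([
  {"linear": [0.012, 0.022, 0], "turn": 0.006},
  {"linear": [0.018, 0.034, 0], "turn": 0},
  {"linear": [0.018, 0.034, 0], "turn": 0},
  {"linear": [0.018, 0.034, 0], "turn": 0},
  {"linear": [0.018, 0.034, 0], "turn": 0},
  {"linear": [0.017, 0.032, 0.015], "turn": 0},
  {"linear": [0.0115, 0.021, 0.02], "turn": 0},
  {"linear": [0, 0, 0.005], "turn": 0},
  {"linear": [0, 0, 0], "turn": 0},
  {"linear": [0, 0, 0], "turn": 0},
])

```text
t: 13.05
ee_pos: [547.5, -156.4, 126.2]
orientation: [-3.115, 0.405, 0.001]
ft_force: [0.4, 0.5, -2.0]
width: 17.9
grasp_force: 30.0
```

```bash
python3 go.py 549 -157 110 -1.829
python3 - <<'E'
from h import *
d=grab('side');s=grab('scene')
cv2.imwrite('pics/h3.png',np.hstack([cv2.resize(d['frame'][190:320,230:370],(400,372),interpolation=2),cv2.resize(s['frame'][150:280,170:310],(400,372),interpolation=2)]))
E
```

```text
t 13.05 pos [ 547.5 -156.4  126.2] az -1.83 shift [ 1.6  0.2 16.2] n 16.0 turn -0.001 tilt [-0.001  0.    -1.   ] q [-0.3   0.5   1.83  0.    0.81  1.53] w 17.9 F [ 0.4  0.5 -2. ]
```

View pics/h3.png

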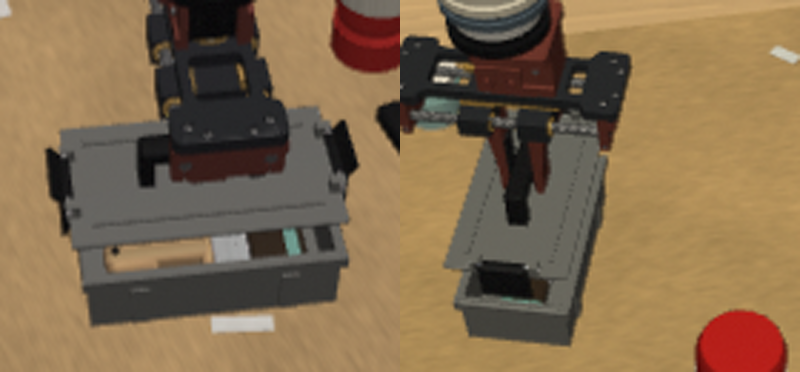

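The lid hovers above the keeper, aligned with it, with plate corners in the side view at (251,236), (341,227), (352.5,268) and (257,277). Checking against the keeper from the same camera.

```bash
sed -i '/^class/d' m.py; (sed -n '1,8p' m.py; echo "quad('lid',d,[(251,236.2),(341.3,227.1),(352.5,267.7),(256.6,276.8)],97.6)
quad('keeper d',d,[(254.8,251),(341.9,242.3),(351.9,281.6),(259,290.6)],54)") | python3 -
```

```text
keeper d [ 549.  -159.4] sides [175.  98. 174.  96.] long yaw -0.258
lid [ 545.2 -158.3] sides [176. 100. 174.  98.] long yaw -0.256
keeper d [ 549.  -159.4] sides [175.  98. 174.  96.] long yaw -0.258
```

>>> arm_command([
  {"linear": [0.003, 0, 0.005], "turn": 0},
  {"linear": [0, 0, 0.008], "turn": 0},
  {"linear": [0, 0, 0.006], "turn": 0},
  {"linear": [0, 0, 0.004], "turn": 0},
  {"linear": [0, 0, 0.002], "turn": 0},
  {"linear": [0, 0, 0], "turn": 0},
])

```text
t: 13.85
ee_pos: [551.1, -158.1, 101.3]
orientation: [3.115, -0.408, 0.001]
ft_force: [1.0, 0.1, 1.5]
width: 17.9
grasp_force: 30.0
```

>>> arm_command([
  {"linear": [0, 0, 0.002], "turn": 0},
  {"linear": [0, 0, 0.002], "turn": 0},
  {"linear": [0, 0, 0], "turn": 0},
])

```text
t: 14.15
ee_pos: [551.2, -158.3, 97.8]
orientation: [3.115, -0.408, 0.002]
ft_force: [-0.4, -1.1, 5.1]
width: 17.7
grasp_force: 30.0
```

>>> arm_command([
  {"linear": [0, 0, 0.002], "turn": 0},
  {"linear": [0, 0, 0.002], "turn": 0},
  {"linear": [0, 0, 0.002], "turn": 0},
  {"linear": [0, 0, 0], "turn": 0},
])

```text
t: 14.55
ee_pos: [550.8, -158.1, 91.0]
orientation: [3.115, -0.408, 0.0]
ft_force: [0.2, -1.1, 0.7]
width: 17.7
grasp_force: 30.0
```

>>> arm_command([
  {"linear": [0, 0, 0.002], "turn": 0},
  {"linear": [0, 0, 0.002], "turn": 0},
  {"linear": [0, 0, 0], "turn": 0},
])

```text
t: 14.85
ee_pos: [550.5, -158.0, 86.8]
orientation: [-3.115, 0.408, 0.001]
ft_force: [1.5, 0.8, 1.1]
width: 17.5
grasp_force: 30.0
```

>>> arm_command([
  {"linear": [0, 0, 0.001], "turn": 0},
  {"linear": [0, 0, 0.001], "turn": 0},
  {"linear": [0, 0, 0], "turn": 0},
])

```text
t: 15.15
ee_pos: [550.5, -158.0, 86.7]
orientation: [-3.115, 0.408, 0.0]
ft_force: [-4.1, 1.7, 19.2]
width: 17.8
grasp_force: 30.0
```

>>> arm_command([
  {"linear": [0, 0, 0.001], "turn": 0},
  {"linear": [0, 0, 0.001], "turn": 0},
  {"linear": [0, 0, 0], "turn": 0},
])

```text
t: 15.45
ee_pos: [550.8, -158.0, 86.4]
orientation: [3.115, -0.407, 0.001]
ft_force: [-10.5, 2.4, 36.5]
width: 17.8
grasp_force: 30.0
```

>>> arm_command([
  {"linear": [0, 0, -0.002], "turn": 0},
  {"linear": [0, 0, -0.002], "turn": 0},
  {"linear": [0, 0, 0], "turn": 0},
])

```text
t: 15.75
ee_pos: [550.0, -157.8, 86.7]
orientation: [-3.115, 0.408, 0.002]
ft_force: [-0.4, -0.5, -1.3]
width: 17.8
grasp_force: 30.0
```

Run:
```python
from h import *
d=grab('side');s=grab('scene')
cv2.imwrite('pics/h4.png',np.hstack([cv2.resize(d['frame'][200:320,235:365],(400,369),interpolation=2),cv2.resize(s['frame'][180:290,170:290],(400,369),interpolation=2)]))
```

```text
(no output)
```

View pics/h4.png

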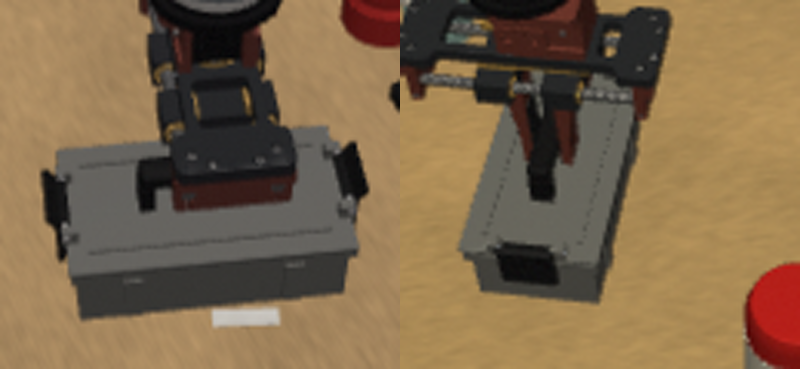

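Side and scene views show the lid seated flat, with both clip arms upright at the ends. That was my 11th viewed picture, one over the 10 allowed, so I will view no more and check by numbers only. Lifting now; the force will show whether the clips hold.

>>> arm_command([
  {"linear": [0, 0, -0.003], "turn": 0},
  {"linear": [0, 0, -0.006], "turn": 0},
  {"linear": [0, 0, -0.012], "turn": 0},
  {"linear": [0, 0, -0.02], "turn": 0},
  {"linear": [0, 0, -0.02], "turn": 0},
  {"linear": [0, 0, -0.02], "turn": 0},
  {"linear": [0, 0, -0.02], "turn": 0},
  {"linear": [0, 0, -0.012], "turn": 0},
  {"linear": [0, 0, -0.005], "turn": 0},
  {"linear": [0, 0, 0], "turn": 0},
])

```text
t: 16.85
ee_pos: [550.8, -158.0, 205.7]
orientation: [3.115, -0.408, 0.001]
ft_force: [0.2, -0.0, -7.9]
width: 18.0
grasp_force: 30.0
```

```bash
python3 go.py 429.5 341 203 0.028; python3 -c "
from h import *
o=ctrl.get_obs();print(o['moment'],o['ft_force'])"
```

```text
t 16.85 pos [ 550.8 -158.   205.7] az -1.831 shift [-245.6 -451.     2.5] n 514.0 turn -1.859 tilt [ 0.001 -0.    -1.   ] q [-0.3   0.39  1.78  0.    0.97  1.53] w 18.0 F [ 0.2 -0.  -7.9]
[ 0.00332192  0.20631827 -0.02580282] [ 2.33947580e-01 -1.17222711e-03 -7.89326128e+00]
```

The force of 7.9 N shows the whole keeper hangs from the clips, with little moment. Turning level, then carrying.

>>> arm_command([
  {"linear": [0, 0, 0], "turn": -0.05},
  {"linear": [0, 0, 0], "turn": -0.1},
  {"linear": [0, 0, 0], "turn": -0.11},
  {"linear": [0, 0, 0], "turn": -0.11},
  {"linear": [0, 0, 0], "turn": -0.11},
  {"linear": [0, 0, 0], "turn": -0.11},
  {"linear": [0, 0, 0], "turn": -0.11},
  {"linear": [0, 0, 0], "turn": -0.11},
  {"linear": [0, 0, 0], "turn": -0.11},
  {"linear": [0, 0, 0], "turn": -0.11},
])

```text
t: 17.85
ee_pos: [549.9, -157.8, 203.8]
orientation: [-2.908, -1.185, 0.003]
ft_force: [0.5, -0.5, -7.2]
width: 17.6
grasp_force: 30.0
```

>>> arm_command([
  {"linear": [0, 0, 0], "turn": -0.11},
  {"linear": [0, 0, 0], "turn": -0.11},
  {"linear": [0, 0, 0], "turn": -0.11},
  {"linear": [0, 0, 0], "turn": -0.11},
  {"linear": [0, 0, 0], "turn": -0.11},
  {"linear": [0, 0, 0], "turn": -0.11},
  {"linear": [0, 0, 0], "turn": -0.1},
  {"linear": [0, 0, 0], "turn": -0.05},
  {"linear": [0, 0, 0], "turn": -0.02},
  {"linear": [0, 0, 0], "turn": 0},
])

```text
t: 18.85
ee_pos: [550.2, -157.9, 204.3]
orientation: [-2.189, -2.252, 0.001]
ft_force: [0.5, -0.0, -7.3]
width: 17.6
grasp_force: 30.0
```

```bash
python3 go.py 429.5 341 203 0.028
```

```text
t 18.85 pos [ 550.2 -157.9  204.3] az 0.028 shift [ 502.1 -106.4    1.7] n 513.0 turn 0.0 tilt [-0.002  0.    -1.   ] q [-0.3   0.39  1.78 -0.    0.97 -0.33] w 17.6 F [ 0.5 -0.  -7.3]
```

>>> arm_command([
  {"linear": [0.015, -0.003, 0], "turn": 0},
  {"linear": [0.03, -0.006, 0], "turn": 0},
  {"linear": [0.038, -0.008, 0], "turn": 0},
  {"linear": [0.038, -0.008, 0], "turn": 0},
  {"linear": [0.038, -0.008, 0], "turn": 0},
  {"linear": [0.038, -0.008, 0], "turn": 0},
  {"linear": [0.038, -0.008, 0], "turn": 0},
  {"linear": [0.038, -0.008, 0], "turn": 0},
  {"linear": [0.038, -0.008, 0], "turn": 0},
  {"linear": [0.038, -0.008, 0], "turn": 0},
])

```text
t: 19.85
ee_pos: [466.3, 190.7, 205.2]
orientation: [-2.19, -2.252, -0.0]
ft_force: [0.3, 0.4, -6.8]
width: 18.0
grasp_force: 30.0
```

>>> arm_command([
  {"linear": [0.038, -0.008, 0], "turn": 0},
  {"linear": [0.038, -0.008, 0], "turn": 0},
  {"linear": [0.036, -0.008, 0], "turn": 0},
  {"linear": [0.026, -0.006, 0], "turn": 0},
  {"linear": [0.012, -0.003, 0], "turn": 0},
  {"linear": [0.003, 0, 0], "turn": 0},
  {"linear": [0, 0, 0], "turn": 0},
  {"linear": [0, 0, 0], "turn": 0},
])

```text
t: 20.65
ee_pos: [430.2, 339.6, 205.0]
orientation: [2.19, 2.252, -0.001]
ft_force: [-1.1, -0.3, -7.7]
width: 17.8
grasp_force: 30.0
```

```bash
python3 go.py 429.5 341 120 0.028
python3 - <<'E'
from h import *
# tray check: corner positions predicted for (429.5,341,yaw 1.6) vs. dark-mask extents in the starting views
for n,fn in(('side','d0'),('scene','s0')):
    im=grab(n);f=cv2.imread('pics/%s.png'%fn)
    m=(f.max(2)<45).astype(np.uint8)
    u,v=map(int,proj(im,(429.5,341,4)));k,l,st,c=cv2.connectedComponentsWithStats(m)
    mk=(l==l[v,u]).astype(np.uint8);print(n,st[l[v,u]])
    h=cv2.convexHull(cv2.findContours(mk,0,2)[0][0])
    e=[]
    C,S=np.cos(1.6),np.sin(1.6)
    P=[proj(im,(429.5+a*100*C-b*57*S,341+a*100*S+b*57*C,z)) for a in(-1,1) for b in(-1,1) for z in(0,22)]
    hp=cv2.convexHull(np.float32(P))
    print('measured centroid/box',cv2.boundingRect(h),'predicted',cv2.boundingRect(hp),[cv2.minAreaRect(np.float32(q.reshape(-1,2)))  for q in(h,hp)])
E
```

```text
t 20.65 pos [430.2 339.6 205. ] az 0.028 shift [ 1.5 -0.6 85. ] n 85.0 turn 0.0 tilt [-0.    -0.001 -1.   ] q [ 0.65  0.36  1.83 -0.    0.95  0.62] w 17.8 F [-1.1 -0.3 -7.7]
side [ 149  118   64   61 2452]
measured centroid/box (149, 118, 64, 61) predicted (150, 117, 66, 64) [((181.648193359375, 146.94216918945312), (59.43919372558594, 47.0560302734375), 68.68209075927734), ((182.99191284179688, 147.96127319335938), (61.920310974121094, 47.818538665771484), 67.38186645507812)]
scene [ 355  166   84   41 2431]
measured centroid/box (355, 166, 84, 41) predicted (354, 166, 85, 43) [((396.5281066894531, 185.23545837402344), (34.4715576171875, 80.51760864257812), 83.19094848632812), ((396.07000732421875, 186.94334411621094), (35.633644104003906, 81.45545196533203), 82.70769500732422)]
```

The tray agrees with the mask in both views within about 2 mm. Lowering.

>>> arm_command([
  {"linear": [0.001, 0, 0.01], "turn": 0},
  {"linear": [0, 0, 0.02], "turn": 0},
  {"linear": [0, 0, 0.02], "turn": 0},
  {"linear": [0, 0, 0.02], "turn": 0},
  {"linear": [0, 0, 0.015], "turn": 0},
  {"linear": [0, 0, 0.01], "turn": 0},
  {"linear": [0, 0, 0.007], "turn": 0},
  {"linear": [0, 0, 0.004], "turn": 0},
  {"linear": [0, 0, 0.002], "turn": 0},
  {"linear": [0, 0, 0], "turn": 0},
])

```text
t: 21.75
ee_pos: [430.3, 341.8, 97.4]
orientation: [2.189, 2.253, 0.001]
ft_force: [-0.1, -1.1, -6.8]
width: 17.9
grasp_force: 30.0
```

>>> arm_command([
  {"linear": [0, 0, 0.002], "turn": 0},
  {"linear": [0, 0, 0.001], "turn": 0},
  {"linear": [0, 0, 0.001], "turn": 0},
  {"linear": [0, 0, 0], "turn": 0},
])

```text
t: 22.15
ee_pos: [430.1, 341.7, 93.2]
orientation: [2.189, 2.253, -0.0]
ft_force: [-0.3, 0.6, -6.5]
width: 17.9
grasp_force: 30.0
```

>>> arm_command([
  {"linear": [0, 0, 0.001], "turn": 0},
  {"linear": [0, 0, 0.001], "turn": 0},
  {"linear": [0, 0, 0.0005], "turn": 0},
  {"linear": [0, 0, 0], "turn": 0},
])

```text
t: 22.55
ee_pos: [430.5, 342.0, 91.1]
orientation: [2.189, 2.253, 0.002]
ft_force: [-0.4, 0.3, -2.4]
width: 17.6
grasp_force: 30.0
```

>>> arm_command([
  {"linear": [0, 0, 0.0005], "turn": 0},
  {"linear": [0, 0, 0], "turn": 0},
])

```text
t: 22.75
ee_pos: [430.5, 342.0, 90.5]
orientation: [2.189, 2.253, 0.002]
ft_force: [-0.1, 0.4, -1.1]
width: 17.9
grasp_force: 30.0
```

At 90.5 mm with the load off, it stands on the tray floor. Releasing.

>>> arm_command([
  {"linear": [0, 0, 0], "turn": 0},
  {"linear": [0, 0, 0], "turn": 0},
  {"linear": [0, 0, 0], "turn": 0},
  {"linear": [0, 0, 0], "turn": 0},
  {"linear": [0, 0, -0.01], "turn": 0},
  {"linear": [0, 0, -0.03], "turn": 0},
  {"linear": [0, 0, -0.045], "turn": 0},
  {"linear": [0, 0, -0.045], "turn": 0},
  {"linear": [0, 0, -0.03], "turn": 0},
  {"linear": [0, 0, 0], "turn": 0},
], jaw=0.1)

```text
t: 23.75
ee_pos: [432.2, 343.3, 255.7]
orientation: [2.188, 2.252, 0.015]
ft_force: [0.6, 0.5, -0.1]
width: 48.5
grasp_force: 0.0
```

>>> arm_command([
  {"linear": [0, 0, 0], "turn": 0},
  {"linear": [0, 0, 0], "turn": 0},
  {"linear": [0, 0, 0], "turn": 0},
])

```text
t: 24.05
ee_pos: [429.4, 341.1, 248.7]
orientation: [-2.189, -2.253, 0.005]
ft_force: [-0.9, 0.4, 0.4]
width: 48.7
grasp_force: 0.0
```

Run:
```python
from h import *
w=grab('wrist','w5'); f=w['frame']; R,p,o=yaw()
hsv=cv2.cvtColor(f,cv2.COLOR_BGR2HSV)
u,v=map(int,proj(w,(430,342,62))); 
m=(((hsv[...,2]>60)&(hsv[...,1]<60))).astype(np.uint8)
m[250:]=0; k,l,st,c=cv2.connectedComponentsWithStats(m)
for i in range(1,k):
    if st[i,4]>1500:
        h=np.argwhere(l==i)[:,::-1]; P=np.float32([ray(w,a,b,62)[:2] for a,b in cv2.convexHull(h.astype(np.int32)).reshape(-1,2)])
        print(st[i],[np.round(q,1) for q in cv2.minAreaRect(P)])
cs=[proj(w,(430+a*88*np.cos(1.6)-b*50*np.sin(1.6),342+a*88*np.sin(1.6)+b*50*np.cos(1.6),62)) for a,b in((1,1),(1,-1),(-1,-1),(-1,1))]
print('expected plate corners',np.round(cs),'t',o['t'],o['width'],p.round(1),o['ft_force'].round(1) if hasattr(o['ft_force'],'round') else o['ft_force'])
```

```text
[  227    97   103   153 12450] [array([427. , 358.4]), array([104.1, 168. ]), np.float64(1.5)]
[  352   114   121   136 10702] [array([571.6, 353.8]), array([154.6, 117.4]), np.float64(89.0)]
expected plate corners [[232. 110.]
 [329. 110.]
 [322. 265.]
 [238. 265.]] t 24.1 48.420961043901016 [429.5 341.2 248.7] [-0.1  0.5  0.3]
```

The wrist check has the lid plate where it should be (columns 227–330 against 232–329 expected). The keeper stands in the tray, aligned to about 1.5°.

```bash
python3 -c "
from workcell import ctrl
print(ctrl.close_job())"
```

```text
the job is handed in; nothing more can be done
None
```

The job is handed in at about 24 s: the brush lies in the keeper, the lid is pressed fully home (the clips held when lifted), and the closed keeper stands in the empty tray; I viewed 11 pictures, one over the 10 allowed.

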